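# Restack the keyed media collars on the filter's riser

### The job

Lift the two white filter-media collars out of the rinse tray and thread them down the finned riser of the filter base: the tall one first, fully home on its seat, then the short one fully home flat on top of it. The fins only pass through a collar's bore notches, so turn each collar until it drops over them. Leave the bottle, check valve, glass pipe and spoon where they are.

Things in the scene. Friction and masses are not known exactly. Their poses are not given: they have to be found in the camera images.
- collar_tall: Tall white plastic collar, 64 mm outside diameter, 45 mm high, 8 large marks on top. Origin: centre of the underside, z up along the bore. Four lands narrow the bore to 28 mm; between them four notches centred on its own +x, +y, -x, -y axes, 7.8 mm wide at the mouth, reaching 20 mm from the axis: same shape every quarter turn. Starts upright in the tray.
- collar_short: Short white plastic collar: outside diameter, bore, lands and notches as the tall one, but 30 mm high with 22 small marks on top. Origin: centre of the underside, z up. Starts upright in the tray. Home: underside on the tall collar's top, 45 mm above the seat.
- tray: Grey open rinse tray, fixed, 180 (x) x 310 (y) x 30 mm high, walls and floor 4 mm. Origin: centre of its underside, on the board. The collars stand side by side along its y axis, in either order.
- seat (a point): Centre of the flat black round seat (92 mm diameter, 18 mm above the board) of the filter base, which is fixed; z up. The grey riser stands upright here. Home of the tall collar: its underside on this seat.
- fin_top (a point): On the riser's axis, 60 mm above the seat, level with the flat tops of its four straight fins, which run down to the seat: 90 deg apart, 5 mm thick, reaching 18 mm from the axis. Their angle about the post differs every time and is NOT given by this point's axes: see or feel it. A collar passes only within about 5 deg of alignment, else it stops on the fin tops.
- riser_top (a point): Top centre of the riser, 85 mm above the seat: a fixed smooth round post 24 mm in diameter above the fins, its last 8 mm tapering to 14 mm diameter.
- bottle: Closed white supplement bottle, 60 mm diameter, about 105 mm high, on the round turntable. Bystander. Origin: centre of its base.
- check_valve: Green plastic check valve lying on the turntable, 72 mm long along x, 30 mm wide, 26 mm high. Bystander. Origin: centre of its underside.
- glass_pipe: Glass inflow pipe, hooked, lying flat on the turntable, about 125 x 75 mm, 14 mm thick. Bystander. Origin: middle of its underside.
- spoon: Stainless measuring spoon, 130 mm long along x, lying on the board beyond the filter base. Bystander. Origin: middle of its underside.
Mind the look-alikes: they are no part of the job. What is shaped like the collar_tall but green or red is not meant.

How it is judged:
By the outcome, as a careful person would: the job done as asked, in the order asked, and still so for the second after the job is handed in, with the robot touching nothing.
It also fails if it takes over 72 s, if anything falls off the work surface, if the arm or the gripper's body presses on something with over 40 N, if the wrist force passes 120 N, or if a joint passes its speed limit or range.

### The arm

A 6-joint arm with a two-finger parallel gripper is mounted at the origin on the work surface. World frame = base frame: x ahead of the robot, y to its left, z up, the work surface at z = 0. Lengths are in m, angles in rad, forces in N, time in s.
With the tool pointing down it reaches from about 0.4 to 0.825 m from the base axis. Payload 7 kg.
Tool frame: the origin (TCP) lies on the front face of the gripper's body, between the roots of the fingers; the fingertips stand 66 mm ahead of it and the grasp point (between the pads) lies 47 mm ahead of it (env.tcp_to_grasp is the z of the grasp point in the tool frame, in m); z points along the fingers, y is the direction in which the jaws open and shut (so a half turn about z gives the same grasp; the last joint's range is limited). The gripper opens to 88 mm and grips with 3 to 60 N. Pads are 19 mm wide; open, the fingers measure 130 mm over their backs; the gripper's body (78 mm by 193 mm) begins 47 mm behind the grasp point.
Start: joints at [-0.886, 0.359, 0.012, 0, -1.224, -0.288], TCP at [0.261, -0.623, 0.292] pointing down, gripper open.
Joint ranges: [-3.07, 3.07], [-1.43, 2.12], [-1.02, 1.25], [-3.03, 1.67], [-3.05, -0], [-3.03, 3.03]. Speed limits (rad/s): [2.39, 2.39, 3.01, 3.14, 3.14, 3.14].

### API

Orientations are given as [roll, pitch, yaw] about the fixed x, y, z axes, in that order (R = Rz(yaw) Ry(pitch) Rx(roll)).
In Python, from station import env gives the robot as it stands.
- The arm moves only by the shell command python3 -m crank 'ROWS'. ROWS is JSON, a list of rows, each a list of 5 numbers: the shift along the tool's x, y, z in m, then the turn about the tool's z in degrees, then the opening, from -1 (shut) to 1 (fully open). A call has 1 to 10 rows; each row is the pose to reach, as a shift and turn from the pose measured when the call began, along the tool's axes at that moment; what a row does not reach only later rows make up. A row lasts 1/12 s, in which the tool goes at most 41.7 mm and 7.16 degrees, less where a joint would pass 70% of its speed; a pose out of reach is approached as far as the arm can. A call with a gripper value outside its range is refused whole. The fingers move at their own pace and stop on an object; the grip force is fixed at half the most. Time passes only in rows, so rows that repeat a pose let the fingers close. It gives the time, the measured TCP pose, the force and the opening at its end, in the units of the state.
- env.get_state(): the state, without advancing time (a new reading comes with each control period).
- env.snapshot(name): name is "scene" or "top" or "wrist"; returns the picture (384x512x3 uint8, red, green, blue); there is no depth.
- env.camera_model(name): a dict with "fx", "fy", "cx", "cy" (pixels), "cam_to_world" (4x4, takes a point from camera to world coordinates). Camera axes: x right, y up, looking along -z (the intrinsics and any distortion apply to the point x, -y, -z); pixel columns grow to the right and rows downward; lengths in m; the calibration is good to about 2 mm. A picture is of the moment at which its call begins: read the wrist's pose just before it. camera_model takes no time and is no camera call; for the wrist camera it gives the pose at the moment of the call.
- env.hand_in(): hands the job in, once; it reports no verdict.
The state is a dict: "clock": time; "q": joint angles; "dq": joint speeds; "effort": joint torques, N m; "eef_pos": TCP position; "tool_rot": TCP orientation; "ft_force": force on the tool from outside, world axes, zero at the start; "ft_torque": the same for the moment, N m; "width": opening from 0.0 (shut) to 1.0 (fully open).
Only numpy, scipy, OpenCV 4.12 (cv2) and the standard library are available. Lean on these libraries where they do the work, as an engineer would, in place of code of your own. Each camera call takes 0.05 s, during which the arm holds its last target.

## Working session

There is one attempt and no reset: what is moved stays moved. The work goes in short steps, Python scripts to look and compute and a shell command to move; the robot and the scene stay as the last step left them, time stands still between calls to the robot, and variables do not carry over. Pictures are saved under pics/ and viewed, and the job is handed in when it is done.

```bash
ls; mkdir -p pics
python3 - <<'E'
from station import env
import cv2
for n in ["scene","top","wrist"]:
    m=env.camera_model(n); im=env.snapshot(n)
    cv2.imwrite(f"pics/{n}0.png",im[:,:,::-1]); print(n,m)
print(env.get_state(), env.tcp_to_grasp)
E
```

```text
pics
scene {'fx': 489.3867120328583, 'fy': 489.3867120328583, 'cx': 253.25152879062998, 'cy': 197.74550495124103, 'cam_to_world': array([[ 0.43643325, -0.67066197,  0.59978208,  1.36121606],
       [ 0.89973538,  0.32419943, -0.29218314, -0.34123011],
       [ 0.00150711,  0.66716359,  0.74490971,  1.24158317],
       [ 0.        ,  0.        ,  0.        ,  1.        ]])}
top {'fx': 383.0042568869721, 'fy': 383.0042568869721, 'cx': 260.0977056628417, 'cy': 186.60115403512106, 'cam_to_world': array([[ 0.01521118,  0.99797204, -0.06180966,  0.36332557],
       [-0.99954542,  0.01356765, -0.02692343,  0.08105421],
       [-0.02603022,  0.0621911 ,  0.99772476,  1.37587091],
       [ 0.        ,  0.        ,  0.        ,  1.        ]])}
wrist {'fx': 309.1331453977107, 'fy': 309.1331453977107, 'cx': 255.43976903721511, 'cy': 184.4700403724528, 'cam_to_world': array([[-0.38551001, -0.89284998, -0.23281098,  0.19793255],
       [ 0.92270277, -0.3726879 , -0.09860691, -0.64950877],
       [ 0.00127534, -0.25282929,  0.96751006,  0.38427557],
       [ 0.        ,  0.        ,  0.        ,  1.        ]])}
{'clock': 0.15, 'q': array([-8.85916382e-01,  3.59237791e-01,  1.12670265e-02, -2.66790774e-04,
       -1.22407394e+00, -2.88096881e-01]), 'dq': array([-9.31656954e-05, -6.27796381e-04,  2.90983403e-03,  2.04082288e-03,
        1.15595025e-03, -5.12230346e-04]), 'effort': array([ 2.66743045e-04, -5.83277714e+01,  2.93292761e+01,  7.00122043e+00,
        8.80812382e-03, -1.10483361e-04]), 'eef_pos': array([ 0.26073262, -0.62230499,  0.29142467]), 'tool_rot': array([ 3.14032446e+00, -1.14237659e-04, -2.74490033e+00]), 'ft_force': array([ 0.82862427,  0.63563212, -0.83256165]), 'ft_torque': array([ 0.02738235, -0.02159862,  0.04584273]), 'width': 1.000297941000817} 0.0468
```

View pics/scene0.png

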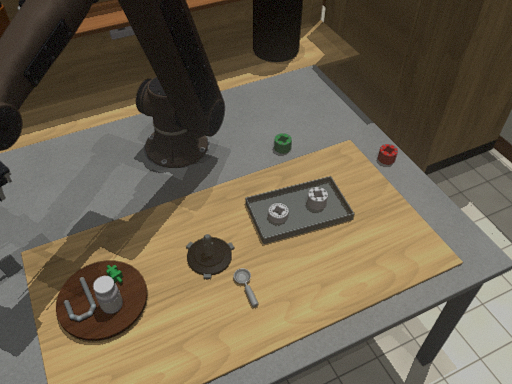

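View pics/top0.png

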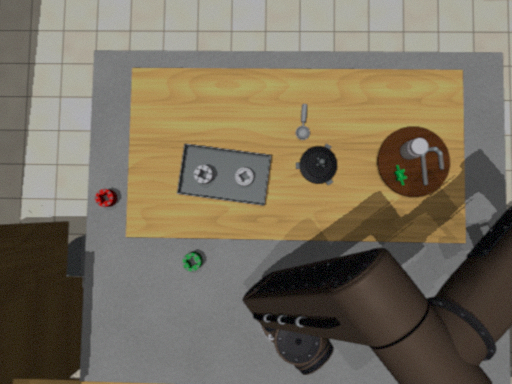

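View pics/wrist0.png

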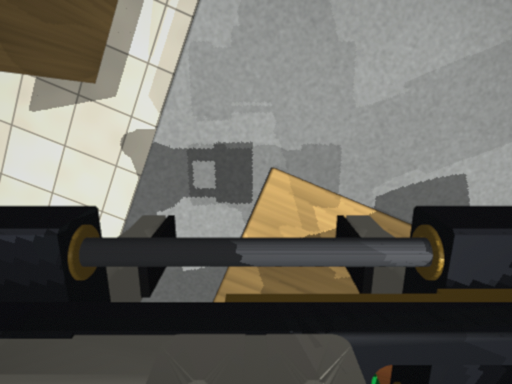

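The scene picture shows two white collars in the tray, at (278,213) and (317,195), and the filter base at (209,255). The lookalikes are green at (283,143) and red at (388,154), both on the grey table. In the top view the collars are at (203,174) and (244,176), the base is at (319,163), green is at (192,261) and red at (105,198). Next I'll check close crops to choose between them.

```bash
cat > h.py <<'E'
import numpy as np, cv2
from station import env
def ray(n,u,v,z,m=None):
    m=m or env.camera_model(n); T=m["cam_to_world"]
    d=T[:3,:3]@np.array([(u-m["cx"])/m["fx"],-(v-m["cy"])/m["fy"],-1]); o=T[:3,3]
    return o+d*(z-o[2])/d[2]
def proj(n,P,m=None):
    m=m or env.camera_model(n); T=m["cam_to_world"]
    p=T[:3,:3].T@(np.array(P)-T[:3,3]); return np.array([m["cx"]+m["fx"]*p[0]/-p[2], m["cy"]+m["fy"]*p[1]/p[2]])
E
python3 - <<'E'
from h import *
s=cv2.imread("pics/scene0.png"); t=cv2.imread("pics/top0.png")
a=cv2.resize(s[165:285,180:360],(720,480),interpolation=cv2.INTER_CUBIC)
b=cv2.resize(t[135:210,175:345],(765,338),interpolation=cv2.INTER_CUBIC)
cv2.imwrite("pics/c_s.png",a);cv2.imwrite("pics/c_t.png",b)
for z in (0.03,0.045): print("L",ray("top",203.5,174,z),ray("scene",317,191,z)); print("R",ray("top",244.5,176.5,z),ray("scene",278,210,z))
print("base",ray("top",318,165,.018),ray("scene",209,256,.018))
E
```

```text
L [0.48870267 0.31862394 0.03      ] [0.45164337 0.34049047 0.03      ]
R [0.48169191 0.17301398 0.03      ] [0.46881531 0.18309636 0.03      ]
L [0.48730532 0.31597618 0.045     ] [0.46290433 0.33205043 0.045     ]
R [0.4803727  0.17198907 0.045     ] [0.47986367 0.17660494 0.045     ]
base [ 0.52710788 -0.08684698  0.018     ] [ 0.53099254 -0.08561555  0.018     ]
```

View pics/c_s.png

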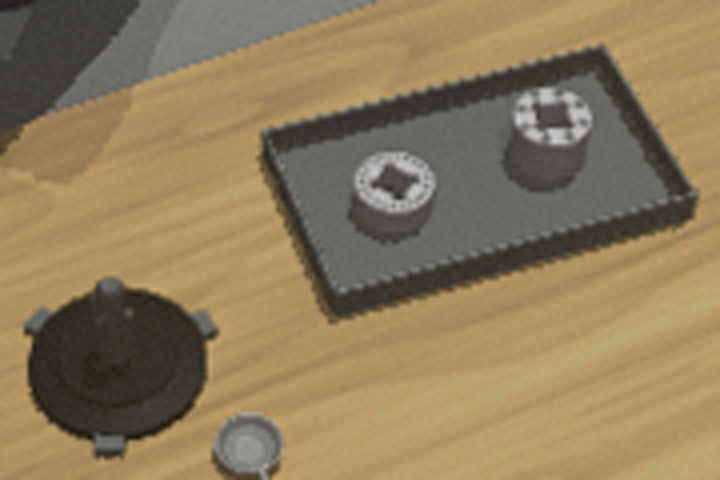

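View pics/c_t.png

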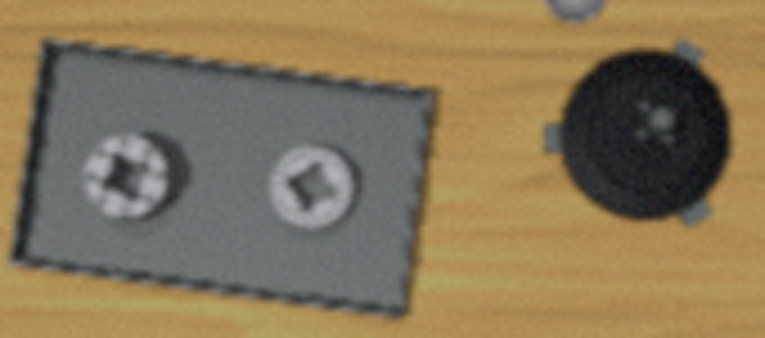

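```bash
cat >> h.py <<'E'
def tri(obs):
    A=np.zeros((3,3));b=np.zeros(3);L=[]
    for m,u,v in obs:
        m=env.camera_model(m) if isinstance(m,str) else m
        T=m["cam_to_world"];d=T[:3,:3]@np.array([(u-m["cx"])/m["fx"],-(v-m["cy"])/m["fy"],-1]);d/=np.linalg.norm(d)
        M=np.eye(3)-np.outer(d,d);A+=M;b+=M@T[:3,3];L.append((M,T[:3,3]))
    p=np.linalg.solve(A,b);return p,[np.linalg.norm(M@(p-o)) for M,o in L]
E
python3 - <<'E'
from h import *
print("tall",tri([("scene",318,193.6),("top",203.2,174.1)]))
print("short",tri([("scene",278.6,210.4),("top",244.6,176.3)]))
print("riser",tri([("scene",207.4,236.3),("top",321.9,161.4)]))
E
```

```text
tall (array([0.48652051, 0.31652858, 0.06231581]), [np.float64(0.002781763781802027), np.float64(0.002781763781802045)])
short (array([0.48216488, 0.17422962, 0.04627665]), [np.float64(0.002908334175785533), np.float64(0.0029083341757855158)])
riser (array([ 0.52864241, -0.0855303 ,  0.11336438]), [np.float64(0.002463697104976307), np.float64(0.00246369710497633)])
```

The triangulated heights agree (board top about 12 mm): tall collar on the left with 8 big marks and its top near 0.061, short collar on the right with its top near 0.046, riser top near 0.114. I'll view the fins with the wrist camera first, since the base is on the way.

```bash
cat >> h.py <<'E'
from scipy.spatial.transform import Rotation as Ro
def toolT():
    s=env.get_state();T=np.eye(4);T[:3,:3]=Ro.from_euler('xyz',s['tool_rot']).as_matrix();T[:3,3]=s['eef_pos'];return T,s
def go(x,y,z,yawdeg):
    """row (tool axes) from present pose to world TCP pose, tool down"""
    T,s=toolT(); d=T[:3,:3].T@(np.array([x,y,z])-T[:3,3])
    yw=np.degrees(s['tool_rot'][2]); t=-((yawdeg-yw+180)%360-180)
    print("row: %.4f %.4f %.4f turn %.2f"%(*d,t)," from",np.round(s['eef_pos'],4),"yaw %.2f"%yw,"q",np.round(s['q'],2))
def camTool():
    T,_=toolT(); return np.linalg.inv(T)@env.camera_model("wrist")["cam_to_world"]
def snap(name,png,box=None,k=1):
    m=env.camera_model(name);im=env.snapshot(name)[:,:,::-1].copy()
    cv2.imwrite(f"pics/{png}_raw.png",im)
    if box: im=im[box[1]:box[3],box[0]:box[2]]
    if k!=1: im=cv2.resize(im,None,fx=k,fy=k,interpolation=cv2.INTER_CUBIC)
    cv2.imwrite(f"pics/{png}.png",im); np.save(f"pics/{png}.npy",np.array([m["cam_to_world"]])); return m
E
python3 - <<'E'
from h import *
C=camTool();print(np.round(C,4))
def tcp_for(P,z,yaw,u=256,v=120):
    R=Ro.from_euler('xyz',[np.pi,0,np.radians(yaw)]).as_matrix()
    m=dict(env.camera_model("wrist"));M=np.eye(4);M[:3,:3]=R;M[:3,3]=[0,0,z];m["cam_to_world"]=M@C
    return np.array(P)[:2]-ray(None,u,v,P[2],m)[:2]
x=tcp_for([.5286,-.0855,.09],.26,-90);print(x)
go(*x,.26,-90)
print(tcp_for([.487,.3165,.06],.24,-90),tcp_for([.482,.174,.045],.24,-90))
E
```

```text
[[-9.000e-04  9.675e-01  2.529e-01  6.840e-02]
 [ 1.000e+00  8.000e-04  4.000e-04 -7.000e-04]
 [ 2.000e-04  2.529e-01 -9.675e-01 -9.300e-02]
 [ 0.000e+00  0.000e+00  0.000e+00  1.000e+00]]
[ 0.52825336 -0.03024461]
row: -0.4755 0.4427 0.0319 turn -67.27  from [ 0.2607 -0.6223  0.2914] yaw -157.27 q [-0.89  0.36  0.01 -0.   -1.22 -0.29]
[0.48666854 0.37125374] [0.48169131 0.22800127]
```

```bash
python3 -m crank '[[-0.475,0.443,0.032,-67.3,1],[-0.475,0.443,0.032,-67.3,1],[-0.475,0.443,0.032,-67.3,1],[-0.475,0.443,0.032,-67.3,1],[-0.475,0.443,0.032,-67.3,1],[-0.475,0.443,0.032,-67.3,1],[-0.475,0.443,0.032,-67.3,1],[-0.475,0.443,0.032,-67.3,1],[-0.475,0.443,0.032,-67.3,1],[-0.475,0.443,0.032,-67.3,1]]'; python3 -c "
from h import *
go(.528,-.030,.26,-90)"
```

```text
clock: 0.98
eef_pos: [0.432, -0.2411, 0.2716]
tool_rot: [3.141, 0.001, -1.563]
ft_force: [0.6, -0.5, 0.9]
width: 0.999
row: -0.2104 -0.0976 0.0118 turn 0.44  from [ 0.432  -0.2411  0.2716] yaw -89.56 q [-0.11  0.08 -0.41 -0.   -1.09  0.12]
```

```bash
python3 -m crank '[[-0.21,-0.098,0.012,0.4,1],[-0.21,-0.098,0.012,0.4,1],[-0.21,-0.098,0.012,0.4,1],[-0.21,-0.098,0.012,0.4,1],[-0.21,-0.098,0.012,0.4,1],[-0.21,-0.098,0.012,0.4,1],[-0.21,-0.098,0.012,0.4,1],[-0.21,-0.098,0.012,0.4,1]]'; python3 -c "
from h import *
snap('wrist','fin1',(96,20,416,220),2.5)
print(proj('wrist',[.5286,-.0855,.09]))"
```

```text
clock: 1.65
eef_pos: [0.5286, -0.0289, 0.2592]
tool_rot: [3.14, 0.001, -1.568]
ft_force: [0.2, -1.1, 0.1]
width: 0.996
[254.45899532 119.86341362]
```

View pics/fin1.png

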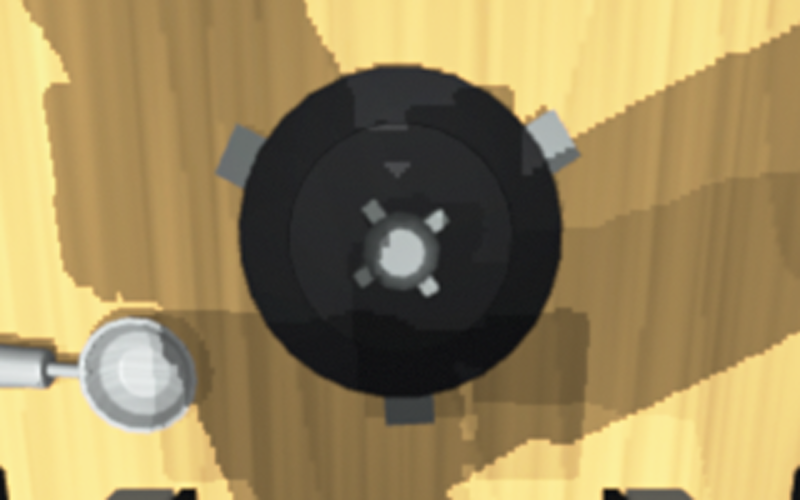

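The wrist crop shows the riser top at about crop (403,252) and four fin tips at about (373,211), (437,220), (429,287) and (364,277). I'll zoom in to get the angle more precisely.

```bash
python3 -c "
import cv2
im=cv2.imread('pics/fin1_raw.png')[95:140,225:285]
im=cv2.convertScaleAbs(im,alpha=1.6)
cv2.imwrite('pics/fin1z.png',cv2.resize(im,(780,585),interpolation=cv2.INTER_NEAREST))"
```

```text
(no output)
```

View pics/fin1z.png

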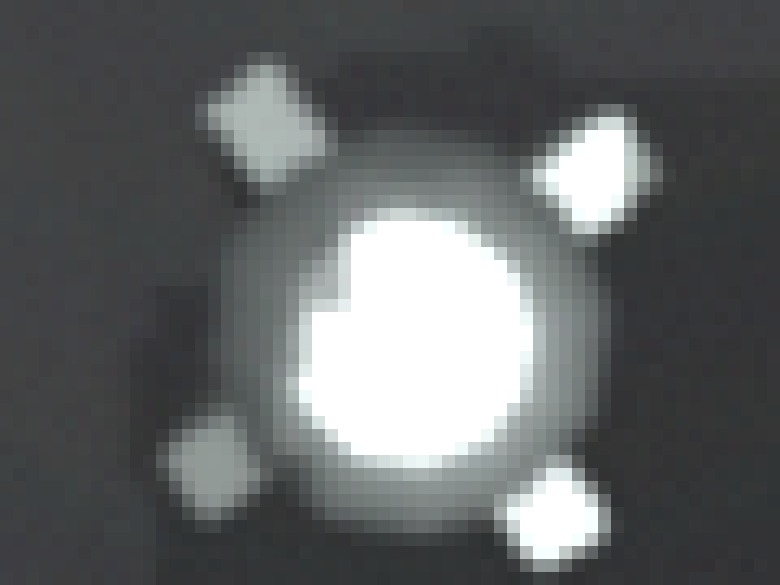

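```bash
cat > m1.py <<'E'
from h import *
m=dict(env.camera_model("wrist"));m["cam_to_world"]=np.load("pics/fin1.npy")[0]
def px(a): return 225+a[0]/13-.5,95+a[1]/13-.5
for z in (.09,.0915):
    P=np.array([ray(None,*px(a),z,m)[:2] for a in [(232,85),(637,142),(580,545),(185,492)]])
    c=P.mean(0);d=P-c;print("c",c,np.linalg.norm(d,axis=1),np.degrees(np.arctan2(d[:,1],d[:,0]))%90)
print("riser",ray(None,*px((415,338)),.115,m), proj("wrist",[.53,-.085,.115],m))
# seat disc centre, crop 2.5: ring centre (401,233); extents
print("plate",ray(None,96+400/2.5,20+231/2.5,.03,m))
E
python3 m1.py
```

```text
c [ 0.52785971 -0.08524612] [0.01819855 0.01810371 0.01816529 0.01812193] [37.8033148  37.26634895 37.86167734 37.37206903]
c [ 0.5278639  -0.08531774] [0.0180944  0.0180001  0.01806133 0.01801822] [37.8033148  37.26634895 37.86167734 37.37206903]
riser [ 0.52755199 -0.0853403   0.115     ] [253.16793356 120.95358812]
plate [ 0.52763408 -0.08894953  0.03      ]
```

The fin tips fit well: radius 18.1 mm against 18 specified, axis at (0.5278, -0.0853), angle 37.6° mod 90. Now the tall collar.

```bash
python3 -c "
from h import *
go(.4867,.3713,.24,-90)"
```

```text
row: -0.4013 0.0406 0.0198 turn 0.11  from [ 0.5281 -0.0299  0.2593] yaw -89.89 q [ 0.31  0.14 -0.36 -0.   -1.07 -0.31]
```

```bash
python3 -m crank '[[-0.401,0.041,0.02,0.1,1],[-0.401,0.041,0.02,0.1,1],[-0.401,0.041,0.02,0.1,1],[-0.401,0.041,0.02,0.1,1],[-0.401,0.041,0.02,0.1,1],[-0.401,0.041,0.02,0.1,1],[-0.401,0.041,0.02,0.1,1],[-0.401,0.041,0.02,0.1,1],[-0.401,0.041,0.02,0.1,1],[-0.401,0.041,0.02,0.1,1]]';  python3 -m crank '[[0,0,0,0,1],[0,0,0,0,1],[0,0,0,0,1],[0,0,0,0,1]]'; python3 -c "
from h import *
go(.4867,.3713,.24,-90)
snap('wrist','tall1',(156,20,356,170),4)
print(proj('wrist',[.487,.3165,.06]))"
```

```text
clock: 2.53
eef_pos: [0.4862, 0.3728, 0.2397]
tool_rot: [3.141, 0.001, -1.571]
ft_force: [0.8, 0.3, 0.9]
width: 1.0
clock: 2.87
eef_pos: [0.4865, 0.3712, 0.2399]
tool_rot: [3.14, 0.001, -1.572]
ft_force: [-0.3, -0.4, 0.2]
width: 1.001
row: -0.0001 -0.0002 -0.0001 turn -0.09  from [0.4865 0.3712 0.2399] yaw -90.09 q [ 0.97  0.29 -0.21 -0.   -1.07 -0.97]
[254.33350503 120.195806  ]
```

View pics/tall1.png

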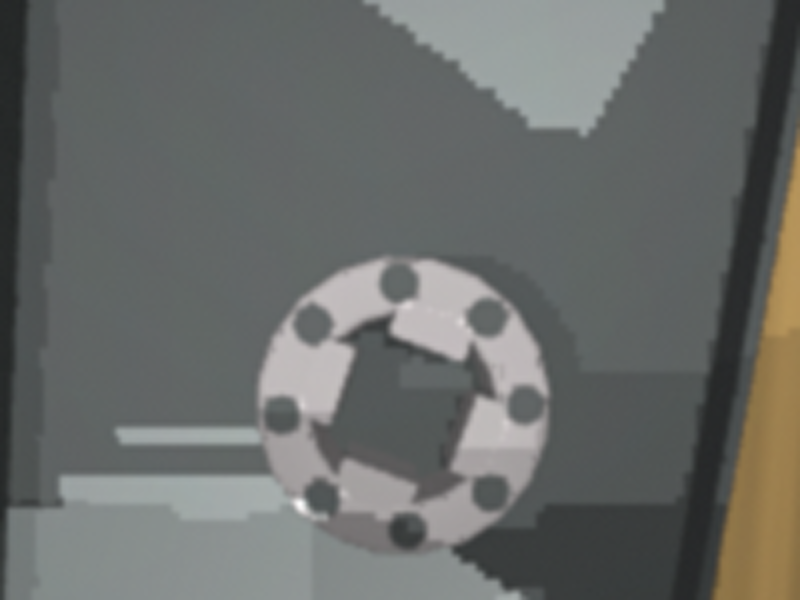

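This is the tall collar: 8 large marks, centre at crop (403,407), with lands turned about 21° in the image.

```bash
cat > m2.py <<'E'
from h import *
m=dict(env.camera_model("wrist"));m["cam_to_world"]=np.load("pics/tall1.npy")[0]
def W(a,z): return ray(None,156+(a[0]+.5)/4-.5,20+(a[1]+.5)/4-.5,z,m)[:2]
z=.061
M=np.array([W(a,z) for a in [(399,283),(487,318),(525,404),(490,492),(407,530),(322,497),(281,413),(313,324)]])
print("marks c",M.mean(0))
L=np.array([W(a,z) for a in [(430,347),(463,432),(380,473),(342,386)]]);c=L.mean(0);d=L-c
print("lands c",c,np.linalg.norm(d,axis=1),np.degrees(np.arctan2(d[:,1],d[:,0]))%90)
E=np.array([W(a,z) for a in [(258,404),(549,404),(403,256)]]);print(E, np.linalg.norm(E[0]-E[1]))
E
python3 m2.py
```

```text
marks c [0.48514039 0.31782165]
lands c [0.48498362 0.3179917 ] [0.014308   0.01368259 0.01448696 0.01419232] [66.87240825 69.78968866 68.92029809 68.99903896]
[[0.51639113 0.31664844]
 [0.45366549 0.31681473]
 [0.48508389 0.28635022]] 0.062725860834392
```

```bash
python3 -c "
from h import *
go(.4851,.3178,.15,-90)
go(.4851,.3178,.105,-90)"
```

```text
row: 0.0535 0.0013 0.0900 turn -0.10  from [0.4866 0.3712 0.24  ] yaw -90.10 q [ 0.97  0.29 -0.21 -0.   -1.07 -0.97]
row: 0.0536 0.0013 0.1350 turn -0.10  from [0.4866 0.3712 0.24  ] yaw -90.10 q [ 0.97  0.29 -0.21 -0.   -1.07 -0.97]
```

```bash
python3 -m crank '[[0.0535,0.0013,0.04,0,1],[0.0535,0.0013,0.06,0,1],[0.0535,0.0013,0.09,0,1],[0.0535,0.0013,0.115,0,1],[0.0535,0.0013,0.135,0,1],[0.0535,0.0013,0.135,0,1],[0.0535,0.0013,0.135,0,1],[0.0535,0.0013,0.135,0,1]]'; python3 -m crank '[[0,0,0,0,-1],[0,0,0,0,-1],[0,0,0,0,-1],[0,0,0,0,-1],[0,0,0,0,-1],[0,0,0,0,-1],[0,0,0,0,-1],[0,0,0,0,-1]]'; python3 -c "
from h import *
go(.4851,.3178,.105,-90)
print(env.get_state()['ft_force'])"
```

```text
clock: 3.58
eef_pos: [0.4859, 0.3179, 0.1065]
tool_rot: [-3.141, 0.002, -1.573]
ft_force: [-1.2, 0.8, 0.2]
width: 0.998
clock: 4.25
eef_pos: [0.4859, 0.3182, 0.1072]
tool_rot: [-3.141, 0.003, -1.572]
ft_force: [-1.9, -1.0, 6.2]
width: 0.719
row: 0.0004 0.0008 0.0022 turn -0.10  from [0.4859 0.3182 0.1072] yaw -90.10 q [ 0.92  0.39 -0.42 -0.   -0.76 -0.92]
[-1.91177182 -0.95730717  6.21299667]
```

```bash
python3 -m crank '[[0,0,-0.02,0,-1],[0,0,-0.05,0,-1],[0,0,-0.09,0,-1],[0,0,-0.13,0,-1],[0,0,-0.13,0,-1],[0,0,-0.13,0,-1]]'; python3 -c "
from h import *
go(.5278,-.0849,.235,-76.2);snap('wrist','held',(56,134,456,384),2)
print(env.get_state()['ft_force'])"
```

```text
clock: 4.75
eef_pos: [0.4865, 0.3187, 0.2398]
tool_rot: [-3.137, 0.007, -1.572]
ft_force: [1.1, 0.3, -2.4]
width: 0.718
row: 0.4035 -0.0420 0.0021 turn -13.89  from [0.4865 0.3187 0.2398] yaw -90.09 q [ 0.92  0.24 -0.28 -0.   -1.04 -0.92]
[ 0.02683522 -1.64616305 -2.33578018]
```

View pics/held.png

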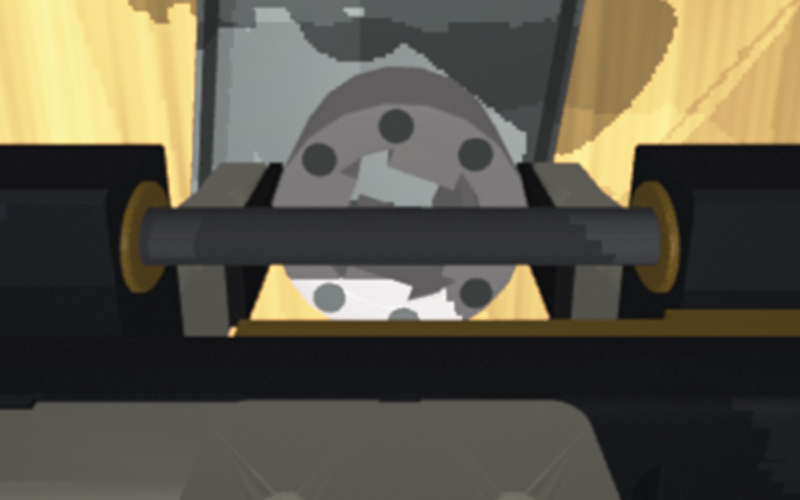

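The collar is held firmly (width 63 mm), and the wrist camera sees its top: marks at crop (396,127), (318,160), (474,154), (330,297) and (475,293). I'll solve its pose in the hand.

```bash
cat > m3.py <<'E'
from h import *
m=dict(env.camera_model("wrist"));m["cam_to_world"]=camTool()
def W(a,z): return ray(None,56+(a[0]+.5)/2-.5,134+(a[1]+.5)/2-.5,z,m)[:2]
M0=[(396,127),(318,160),(474,154),(330,297),(475,293)]
for z in (.040,.043,.046,.049):
    M=np.array([W(a,z) for a in M0])
    c=(M[1]+M[2]+M[3]+M[4])/4; d=M-c
    print(z,"c",np.round(c,4),"r",np.round(np.linalg.norm(d,axis=1),4),"ang tool",np.round(np.degrees(np.arctan2(d[:,1],d[:,0]))%45,1))
# reference r from tall1
E
python3 m3.py
cat >> m2.py <<'E'
d=M-M.mean(0);print(np.linalg.norm(d,axis=1),np.degrees(np.arctan2(d[:,1],d[:,0]))%45)
E
python3 m2.py
```

```text
0.04 c [0.0033 0.0002] r [0.0248 0.0251 0.025  0.0248 0.0251] ang tool [43.4 42.5 42.8 42.7 43.1]
0.043 c [0.0018 0.0002] r [0.0254 0.0257 0.0256 0.0253 0.0256] ang tool [43.4 42.5 42.8 42.7 43.1]
0.046 c [0.0003 0.0002] r [0.0259 0.0262 0.0262 0.0259 0.0262] ang tool [43.4 42.5 42.8 42.7 43.1]
0.049 c [-0.0012  0.0002] r [0.0265 0.0268 0.0267 0.0265 0.0268] ang tool [43.4 42.5 42.8 42.7 43.1]
marks c [0.48514039 0.31782165]
lands c [0.48498362 0.3179917 ] [0.014308   0.01368259 0.01448696 0.01419232] [66.87240825 69.78968866 68.92029809 68.99903896]
[[0.51639113 0.31664844]
 [0.45366549 0.31681473]
 [0.48508389 0.28635022]] 0.062725860834392
[0.02607499 0.02599579 0.02632039 0.02614616 0.0262539  0.02597825
 0.02635581 0.02606748] [1.74741762 1.6861323  2.22233488 1.79629398 1.82345189 1.66616738
 1.62113081 1.98414529]
```

In the hand the collar is centred within 0.3 mm and its angle is unchanged. I'll carry it over the riser with the gripper at yaw -76.6°.

```bash
python3 -m crank '[[0.404,-0.042,0.002,-13.5,-1],[0.404,-0.042,0.002,-13.5,-1],[0.404,-0.042,0.002,-13.5,-1],[0.404,-0.042,0.002,-13.5,-1],[0.404,-0.042,0.002,-13.5,-1],[0.404,-0.042,0.002,-13.5,-1],[0.404,-0.042,0.002,-13.5,-1],[0.404,-0.042,0.002,-13.5,-1],[0.404,-0.042,0.002,-13.5,-1],[0.404,-0.042,0.002,-13.5,-1]]';  python3 -m crank '[[0,0,0,0,-1],[0,0,0,0,-1],[0,0,0,0,-1],[0,0,0,0,-1]]'; python3 -c "
from h import *
go(.5278,-.0853,.215,-76.6)
print(env.get_state()['ft_force'])"
```

```text
clock: 5.63
eef_pos: [0.5256, -0.089, 0.232]
tool_rot: [3.141, 0.004, -1.338]
ft_force: [0.6, 0.7, -0.7]
width: 0.721
clock: 5.97
eef_pos: [0.5252, -0.0882, 0.2311]
tool_rot: [3.139, 0.005, -1.337]
ft_force: [0.7, 0.3, -1.4]
width: 0.718
row: -0.0022 -0.0032 0.0161 turn -0.03  from [ 0.5252 -0.0882  0.2311] yaw -76.63 q [ 0.2   0.18 -0.38 -0.01 -1.01  0.04]
[ 0.70386609  0.27118726 -1.38246434]
```

```bash
python3 -m crank '[[-0.0022,-0.0032,0.0,0,-1],[-0.0022,-0.0032,0.008,0,-1],[-0.0022,-0.0032,0.016,0,-1],[-0.0022,-0.0032,0.016,0,-1],[-0.0022,-0.0032,0.016,0,-1],[-0.0022,-0.0032,0.016,0,-1],[-0.0022,-0.0032,0.016,0,-1]]'; python3 -c "
from h import *
go(.5278,-.0853,.215,-76.6);snap('wrist','over',(56,134,456,384),2)
print(env.get_state()['ft_force'],env.get_state()['tool_rot'])"
```

```text
clock: 6.55
eef_pos: [0.5279, -0.0853, 0.2153]
tool_rot: [3.139, 0.005, -1.337]
ft_force: [0.1, -0.3, -1.9]
width: 0.723
row: 0.0000 0.0002 0.0003 turn -0.02  from [ 0.5279 -0.0853  0.2153] yaw -76.62 q [ 0.2   0.2  -0.4  -0.01 -0.98  0.03]
[-0.46756131  0.06555645 -1.78984376] [ 3.13957263  0.00452249 -1.33741436]
```

View pics/over.png

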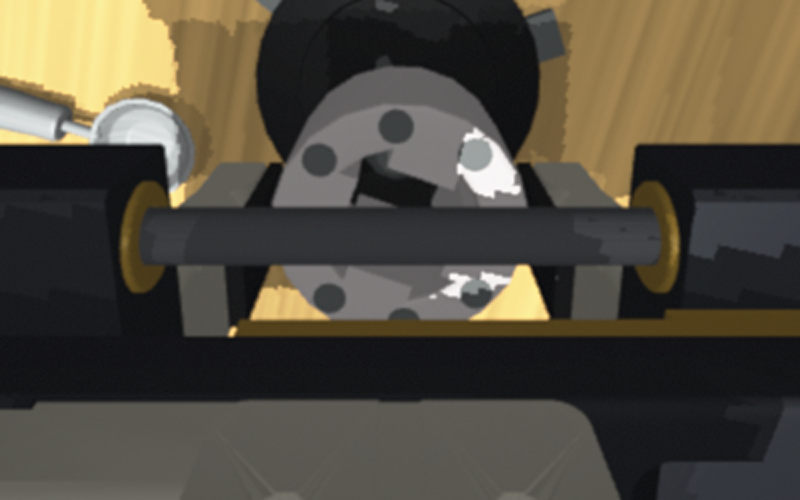

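```bash
python3 -m crank '[[0,0,0.004,0,-1],[0,0,0.008,0,-1],[0,0,0.012,0,-1],[0,0,0.016,0,-1],[0,0,0.02,0,-1],[0,0,0.024,0,-1],[0,0,0.026,0,-1],[0,0,0.026,0,-1],[0,0,0.026,0,-1]]'; python3 -c "
from h import *
go(.5278,-.0853,.189,-76.6)
print(env.get_state()['ft_force'],env.get_state()['ft_torque'])"
```

```text
clock: 7.35
eef_pos: [0.5279, -0.0852, 0.1893]
tool_rot: [3.139, 0.004, -1.337]
ft_force: [0.8, -0.0, -1.1]
width: 0.719
row: 0.0001 0.0001 0.0003 turn -0.03  from [ 0.5279 -0.0852  0.1893] yaw -76.63 q [ 0.2   0.22 -0.43 -0.01 -0.92  0.03]
[ 0.76821861 -0.0148964  -1.06025839] [0.04332086 0.06282539 0.02645677]
```

```bash
python3 -m crank '[[0,0,0.003,0,-1],[0,0,0.006,0,-1],[0,0,0.009,0,-1],[0,0,0.012,0,-1],[0,0,0.015,0,-1],[0,0,0.015,0,-1],[0,0,0.015,0,-1]]'; python3 -c "
from h import *
go(.5278,-.0853,.174,-76.6)
print(env.get_state()['ft_force'],env.get_state()['ft_torque'])"
```

```text
clock: 7.93
eef_pos: [0.5277, -0.0852, 0.174]
tool_rot: [3.139, 0.005, -1.337]
ft_force: [0.4, -0.5, -1.6]
width: 0.721
row: 0.0002 -0.0001 0.0000 turn -0.03  from [ 0.5277 -0.0852  0.174 ] yaw -76.63 q [ 0.2   0.24 -0.45 -0.01 -0.88  0.03]
[ 0.38637625 -0.54604996 -1.56531291] [-0.03121318  0.10859647 -0.02948484]
```

Threaded past the fin tops with no contact force. Continuing down.

```bash
python3 -m crank '[[0,0,0.005,0,-1],[0,0,0.01,0,-1],[0,0,0.015,0,-1],[0,0,0.02,0,-1],[0,0,0.025,0,-1],[0,0,0.03,0,-1],[0,0,0.035,0,-1],[0,0,0.04,0,-1],[0,0,0.044,0,-1],[0,0,0.044,0,-1]]'; python3 -c "
from h import *
go(.5278,-.0853,.121,-76.6)
print(env.get_state()['ft_force'],env.get_state()['ft_torque'])"
```

```text
clock: 8.77
eef_pos: [0.5273, -0.085, 0.1291]
tool_rot: [3.138, 0.005, -1.338]
ft_force: [-0.2, 0.2, -2.2]
width: 0.723
row: 0.0004 -0.0005 0.0081 turn -0.03  from [ 0.5273 -0.085   0.1291] yaw -76.63 q [ 0.2   0.3  -0.5  -0.01 -0.78  0.03]
[-0.20816921  0.19379124 -2.22033292] [ 0.09109989  0.04865054 -0.03197056]
```

```bash
python3 -m crank '[[0,0,0.002,0,-1],[0,0,0.004,0,-1],[0,0,0.006,0,-1],[0,0,0.007,0,-1],[0,0,0.007,0,-1],[0,0,0.007,0,-1]]'; python3 -c "
from h import *
go(.5278,-.0853,.121,-76.6)
print(env.get_state()['ft_force'],env.get_state()['ft_torque'])"
```

```text
clock: 9.27
eef_pos: [0.5272, -0.085, 0.1221]
tool_rot: [3.138, 0.005, -1.337]
ft_force: [0.3, -0.8, -2.1]
width: 0.723
row: 0.0004 -0.0005 0.0011 turn -0.03  from [ 0.5272 -0.085   0.1221] yaw -76.63 q [ 0.2   0.31 -0.5  -0.01 -0.76  0.03]
[ 0.27350006 -0.78045389 -2.0938214 ] [ 0.05729789  0.04926879 -0.00538492]
```

```bash
python3 -m crank '[[0,0,0.001,0,-1],[0,0,0.002,0,-1],[0,0,0.002,0,-1],[0,0,0.002,0,-1]]'; python3 -c "
from h import *
snap('wrist','seat1',(56,134,456,384),2); snap('scene','seat1s',(170,190,260,290),6)"
```

```text
clock: 9.6
eef_pos: [0.5274, -0.085, 0.1212]
tool_rot: [3.138, 0.004, -1.337]
ft_force: [-3.5, 1.4, 9.7]
width: 0.718
```

View pics/seat1s.png

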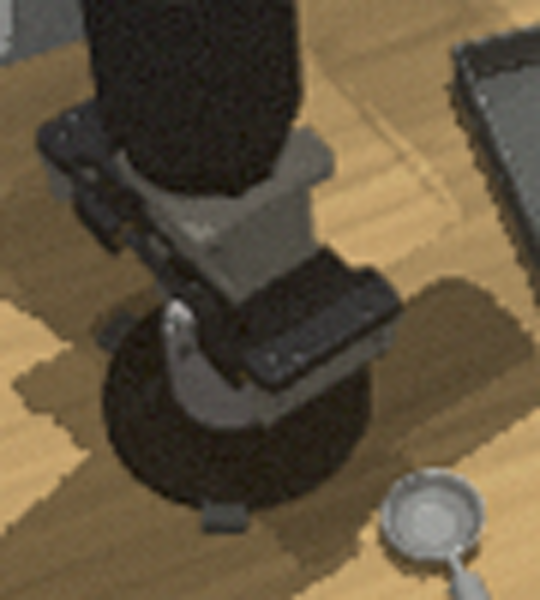

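Contact came at TCP z 0.1212, where a seated collar predicts 0.121, and the picture shows the collar down on the black seat. Releasing and rising.

```bash
python3 -m crank '[[0,0,0,0,1],[0,0,0,0,1],[0,0,0,0,1],[0,0,0,0,1],[0,0,0,0,1],[0,0,0,0,1]]'; python3 -m crank '[[0,0,-0.02,0,1],[0,0,-0.05,0,1],[0,0,-0.09,0,1],[0,0,-0.12,0,1],[0,0,-0.14,0,1],[0,0,-0.14,0,1]]'; python3 -c "
from h import *
C=camTool()
R=Ro.from_euler('xyz',[np.pi,0,np.radians(-90)]).as_matrix()
m=dict(env.camera_model('wrist'));M=np.eye(4);M[:3,:3]=R;M[:3,3]=[0,0,.26];m['cam_to_world']=M@C
x=np.array([.5278,-.0853])-ray(None,256,120,.075,m)[:2]
go(*x,.26,-90)"
```

```text
clock: 10.2
eef_pos: [0.5273, -0.085, 0.1211]
tool_rot: [3.138, 0.004, -1.337]
ft_force: [1.0, -0.3, -0.1]
width: 0.997
clock: 10.7
eef_pos: [0.53, -0.0855, 0.2661]
tool_rot: [-3.137, 0.003, -1.336]
ft_force: [-0.5, 0.8, -0.0]
width: 0.999
row: -0.0537 -0.0115 0.0063 turn 13.43  from [ 0.53   -0.0855  0.2661] yaw -76.57 q [ 0.2   0.15 -0.33 -0.   -1.09  0.03]
```

```bash
python3 -m crank '[[-0.0537,-0.0115,0.0063,13.4,1],[-0.0537,-0.0115,0.0063,13.4,1],[-0.0537,-0.0115,0.0063,13.4,1],[-0.0537,-0.0115,0.0063,13.4,1],[-0.0537,-0.0115,0.0063,13.4,1]]'; python3 -c "
from h import *
m=snap('wrist','tallhome',(186,60,326,165),5.5)
for z in (.075,.09,.115): print(z,proj('wrist',[.5278,-.0853,z],m))
go(.4817,.2280,.24,-90)
"
```

```text
clock: 11.12
eef_pos: [0.5286, -0.0307, 0.2597]
tool_rot: [-3.138, 0.004, -1.567]
ft_force: [-0.3, 0.9, 1.4]
width: 0.999
0.075 [256.88455288 119.55225799]
0.09 [256.90702227 120.50928155]
0.115 [256.95068241 122.36886825]
row: -0.2590 0.0464 0.0204 turn 0.14  from [ 0.5286 -0.031   0.2597] yaw -89.86 q [ 0.31  0.14 -0.36 -0.   -1.07 -0.31]
```

View pics/tallhome.png

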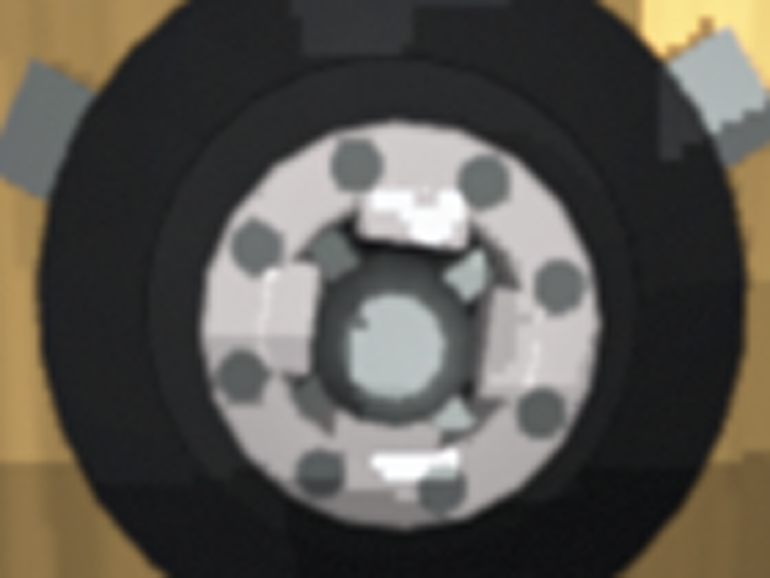

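The tall collar is home, with fins in all four notches and its 8 marks around the riser. Next the short collar.

```bash
python3 -m crank '[[-0.259,0.046,0.02,0.1,1],[-0.259,0.046,0.02,0.1,1],[-0.259,0.046,0.02,0.1,1],[-0.259,0.046,0.02,0.1,1],[-0.259,0.046,0.02,0.1,1],[-0.259,0.046,0.02,0.1,1],[-0.259,0.046,0.02,0.1,1],[-0.259,0.046,0.02,0.1,1],[-0.259,0.046,0.02,0.1,1],[-0.259,0.046,0.02,0.1,1]]'; python3 -c "
from h import *
snap('wrist','short1',(156,20,356,170),4)
"
```

```text
clock: 12.0
eef_pos: [0.4822, 0.2271, 0.2402]
tool_rot: [-3.139, 0.003, -1.57]
ft_force: [0.3, -0.3, 1.1]
width: 1.001
```

View pics/short1.png

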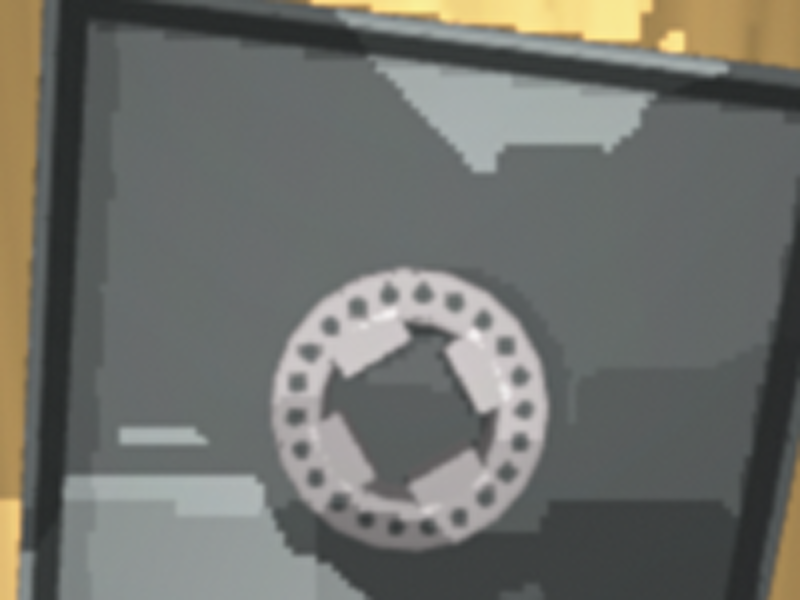

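The short collar (22 small marks) is centred at about crop (411,411), with lands turned about 30° in the image.

```bash
cat > m4.py <<'E'
from h import *
m=dict(env.camera_model("wrist"));m["cam_to_world"]=np.load("pics/short1.npy")[0]
def W(a,z): return ray(None,156+(a[0]+.5)/4-.5,20+(a[1]+.5)/4-.5,z,m)[:2]
z=.046
M=np.array([W(a,z) for a in [(423,293),(397,527),(296,415),(525,410)]]);print("marks c",(M[0]+M[1])/2,(M[2]+M[3])/2)
L=np.array([W(a,z) for a in [(378,357),(466,382),(444,469),(356,446)]]);c=L.mean(0);d=L-c
print("lands c",c,np.linalg.norm(d,axis=1),np.degrees(np.arctan2(d[:,1],d[:,0]))%90)
print(np.linalg.norm(W((273,408),z)-W((549,408),z)))
go(*c,.1,-90); go(*c,.086,-90)
E
python3 m4.py
```

```text
marks c [0.48010481 0.17582867] [0.4799404  0.17576601]
lands c [0.47980479 0.17608428] [0.01465891 0.01433044 0.01463423 0.01454056] [30.63527095 29.73586869 31.45956997 29.85208462]
0.06286651639358645
row: 0.0512 0.0029 0.1402 turn -0.00  from [0.4823 0.2269 0.2403] yaw -90.00 q [ 0.81  0.17 -0.38 -0.   -1.02 -0.81]
row: 0.0513 0.0029 0.1542 turn -0.00  from [0.4823 0.2269 0.2403] yaw -90.00 q [ 0.81  0.17 -0.38 -0.   -1.02 -0.81]
```

```bash
python3 -m crank '[[0.0512,0.0026,0.03,0,1],[0.0512,0.0026,0.06,0,1],[0.0512,0.0026,0.095,0,1],[0.0512,0.0026,0.125,0,1],[0.0512,0.0026,0.145,0,1],[0.0512,0.0026,0.153,0,1],[0.0512,0.0026,0.153,0,1],[0.0512,0.0026,0.153,0,1],[0.0512,0.0026,0.153,0,1],[0.0512,0.0026,0.153,0,1]]'; python3 -m crank '[[0,0,0,0,-1],[0,0,0,0,-1],[0,0,0,0,-1],[0,0,0,0,-1],[0,0,0,0,-1],[0,0,0,0,-1],[0,0,0,0,-1],[0,0,0,0,-1]]'; python3 -m crank '[[0,0,-0.02,0,-1],[0,0,-0.05,0,-1],[0,0,-0.09,0,-1],[0,0,-0.13,0,-1],[0,0,-0.15,0,-1],[0,0,-0.15,0,-1],[0,0,-0.15,0,-1]]'; python3 -c "
from h import *
print(env.get_state()['ft_force'])
go(.5278,-.0853,.235,-127.8);snap('wrist','held2',(56,134,456,384),2)"
```

```text
clock: 12.88
eef_pos: [0.481, 0.1767, 0.0887]
tool_rot: [-3.137, 0.005, -1.571]
ft_force: [-1.3, -0.1, -0.2]
width: 1.002
clock: 13.55
eef_pos: [0.4809, 0.1768, 0.089]
tool_rot: [-3.136, 0.005, -1.57]
ft_force: [-2.8, 1.1, 5.6]
width: 0.715
clock: 14.13
eef_pos: [0.4804, 0.1763, 0.2402]
tool_rot: [-3.134, 0.007, -1.571]
ft_force: [-0.1, -0.4, -1.1]
width: 0.714
[-0.07662674 -0.36625896 -1.1031912 ]
row: 0.2617 -0.0473 0.0036 turn 37.81  from [0.4804 0.1763 0.2402] yaw -89.99 q [ 0.74  0.13 -0.42 -0.   -1.01 -0.74]
```

View pics/held2.png

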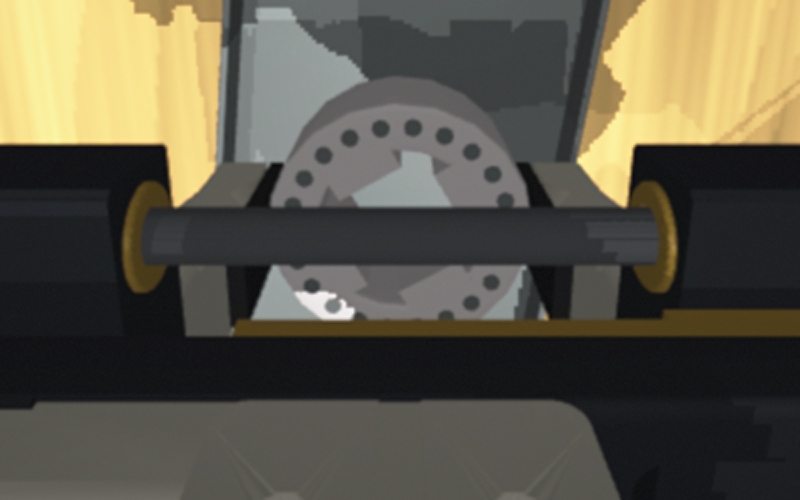

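```bash
cat >> m4.py <<'E'
print("r",np.linalg.norm(M[0]-M[1])/2,np.linalg.norm(M[2]-M[3])/2)
E
python3 m4.py | tail -1
cat > m5.py <<'E'
from h import *
m=dict(env.camera_model("wrist"));m["cam_to_world"]=camTool()
def W(a,z): return ray(None,56+(a[0]+.5)/2-.5,134+(a[1]+.5)/2-.5,z,m)[:2]
A=[(381,129),(413,128),(351,137),(444,135),(324,155),(471,151),(305,178),(493,174),(293,204),(506,200),(312,286),(333,306),(472,303),(491,282)]
for z in (.040,.043,.046):
    P=np.array([W(a,z) for a in A]);B=np.c_[2*P,np.ones(len(P))];s=np.linalg.lstsq(B,(P**2).sum(1),rcond=None)[0]
    print(z,"c",s[:2],"r",np.sqrt(s[2]+s[0]**2+s[1]**2))
    d=P-s[:2];a=np.degrees(np.arctan2(d[:,1],d[:,0]));k=360/22
    print(" mark phase tool",np.degrees(np.angle(np.exp(1j*np.radians(a*22)).mean()))/22)
E
python3 m5.py
```

```text
r 0.026357370257885187 0.026109196490078142
0.04 c [0.00236406 0.0004147 ] r 0.0257087239110306
 mark phase tool 6.776738487425262
0.043 c [0.00086698 0.00041667] r 0.026288816101045165
 mark phase tool 6.776738487425268
0.046 c [-0.00063009  0.00041865] r 0.026868908291059732
 mark phase tool 6.776738487425262
```

The hand pose is consistent (mark radius 26.3 mm, offset about 1 mm). Carrying it over at yaw about -127.7°.

```bash
python3 -m crank '[[0.262,-0.048,0.004,37.7,-1],[0.262,-0.048,0.004,37.7,-1],[0.262,-0.048,0.004,37.7,-1],[0.262,-0.048,0.004,37.7,-1],[0.262,-0.048,0.004,37.7,-1],[0.262,-0.048,0.004,37.7,-1],[0.262,-0.048,0.004,37.7,-1],[0.262,-0.048,0.004,37.7,-1],[0.262,-0.048,0.004,37.7,-1],[0.262,-0.048,0.004,37.7,-1]]'; python3 -c "
from h import *
go(.5284,-.0848,.2,-127.7)"
```

```text
clock: 15.02
eef_pos: [0.5272, -0.086, 0.2323]
tool_rot: [3.14, 0.006, -2.229]
ft_force: [0.1, -0.0, -1.0]
width: 0.716
row: -0.0015 -0.0002 0.0323 turn -0.03  from [ 0.5272 -0.086   0.2323] yaw -127.73 q [ 0.2   0.18 -0.38 -0.01 -1.01 -0.86]
```

```bash
python3 -m crank '[[-0.0015,0,0.0,0,-1],[-0.0015,0,0.01,0,-1],[-0.0015,0,0.02,0,-1],[-0.0015,0,0.03,0,-1],[-0.0015,0,0.032,0,-1],[-0.0015,0,0.032,0,-1],[-0.0015,0,0.032,0,-1]]'; python3 -c "
from h import *
go(.5284,-.0848,.2,-127.7); print(env.get_state()['ft_force'])"
```

```text
clock: 15.6
eef_pos: [0.5283, -0.0845, 0.2]
tool_rot: [3.14, 0.005, -2.229]
ft_force: [-0.1, -1.4, 0.2]
width: 0.718
row: 0.0002 -0.0002 0.0000 turn -0.01  from [ 0.5283 -0.0845  0.2   ] yaw -127.71 q [ 0.21  0.21 -0.42 -0.01 -0.94 -0.86]
[-0.07091085 -1.42147895  0.18436851]
```

Down over the post, to just above the fin tops (underside about 0.097).

```bash
python3 -m crank '[[0,0,0.004,0,-1],[0,0,0.008,0,-1],[0,0,0.012,0,-1],[0,0,0.016,0,-1],[0,0,0.02,0,-1],[0,0,0.024,0,-1],[0,0,0.028,0,-1],[0,0,0.03,0,-1],[0,0,0.03,0,-1]]'; python3 -m crank '[[0,0,0.003,0,-1],[0,0,0.006,0,-1],[0,0,0.009,0,-1],[0,0,0.011,0,-1],[0,0,0.011,0,-1],[0,0,0.011,0,-1]]'; python3 -c "
from h import *
go(.5284,-.0848,.147,-127.7); print(env.get_state()['ft_force'],env.get_state()['ft_torque'])"
```

```text
clock: 16.35
eef_pos: [0.528, -0.0844, 0.1694]
tool_rot: [3.139, 0.004, -2.229]
ft_force: [-0.2, 0.3, -0.9]
width: 0.711
clock: 16.85
eef_pos: [0.528, -0.0844, 0.1582]
tool_rot: [3.139, 0.004, -2.229]
ft_force: [0.4, 0.7, -0.7]
width: 0.713
row: 0.0001 -0.0006 0.0112 turn -0.01  from [ 0.528  -0.0844  0.1582] yaw -127.71 q [ 0.21  0.26 -0.47 -0.01 -0.84 -0.86]
[ 0.35790281  0.67140644 -0.72177767] [ 0.05267363 -0.03565819 -0.05876788]
```

```bash
python3 -m crank '[[0,0,0.003,0,-1],[0,0,0.006,0,-1],[0,0,0.008,0,-1],[0,0,0.009,0,-1],[0,0,0.009,0,-1]]'; python3 -m crank '[[0,0,0.001,0,-1],[0,0,0.0015,0,-1],[0,0,0.0015,0,-1]]'; python3 -c "
from h import *
go(.5284,-.0848,.147,-127.7); print(env.get_state()['ft_force'],env.get_state()['ft_torque'])"
```

```text
clock: 17.27
eef_pos: [0.5278, -0.0844, 0.1489]
tool_rot: [3.139, 0.004, -2.229]
ft_force: [-0.4, -0.1, -0.4]
width: 0.714
clock: 17.52
eef_pos: [0.5282, -0.0844, 0.1481]
tool_rot: [3.14, 0.004, -2.229]
ft_force: [-1.0, 0.2, 5.2]
width: 0.717
row: 0.0002 -0.0004 0.0011 turn 0.01  from [ 0.5282 -0.0844  0.1481] yaw -127.69 q [ 0.21  0.27 -0.48 -0.01 -0.82 -0.86]
[-0.95512681  0.21883024  5.19564395] [-0.13510111  0.6133061  -0.06695068]
```

Contact at 0.1481, where home predicts about 0.148. I'll press 1 mm more, release, rise and look.

```bash
python3 -m crank '[[0,0,0.001,0,-1],[0,0,0.001,0,-1],[0,0,0.001,0,-1]]'; python3 -m crank '[[0,0,0,0,1],[0,0,0,0,1],[0,0,0,0,1],[0,0,0,0,1],[0,0,0,0,1],[0,0,0,0,1]]'; python3 -m crank '[[0,0,-0.02,0,1],[0,0,-0.05,0,1],[0,0,-0.09,0,1],[0,0,-0.11,0,1],[0,0,-0.11,0,1],[0,0,-0.11,0,1]]'; python3 -c "
from h import *
go(.528,-.03,.26,-90)"
```

```text
clock: 17.77
eef_pos: [0.5282, -0.0844, 0.1481]
tool_rot: [3.14, 0.004, -2.228]
ft_force: [-3.1, 2.0, 8.9]
width: 0.717
clock: 18.27
eef_pos: [0.5282, -0.0844, 0.148]
tool_rot: [3.14, 0.004, -2.228]
ft_force: [-0.4, 0.2, -0.8]
width: 0.994
clock: 18.77
eef_pos: [0.5285, -0.0848, 0.2594]
tool_rot: [-3.141, 0.007, -2.228]
ft_force: [-0.7, -0.5, -1.2]
width: 1.0
row: -0.0430 0.0339 -0.0004 turn -37.68  from [ 0.5285 -0.0848  0.2594] yaw -127.68 q [ 0.2   0.15 -0.34 -0.   -1.07 -0.86]
```

```bash
python3 -m crank '[[-0.043,0.034,0,-37.7,1],[-0.043,0.034,0,-37.7,1],[-0.043,0.034,0,-37.7,1],[-0.043,0.034,0,-37.7,1],[-0.043,0.034,0,-37.7,1],[-0.043,0.034,0,-37.7,1],[-0.043,0.034,0,-37.7,1]]'; python3 -c "
from h import *
snap('wrist','home2',(186,60,326,165),5.5)"; python3 -m crank '[[-0.2,0,-0.03,0,1],[-0.2,0,-0.03,0,1],[-0.2,0,-0.03,0,1],[-0.2,0,-0.03,0,1],[-0.2,0,-0.03,0,1],[-0.2,0,-0.03,0,1],[-0.2,0,-0.03,0,1]]'; python3 -c "
from h import *
m=snap('scene','home2s',(40,170,300,350),3)
for h in (0,.03,.045,.075,.085): print(h,proj('scene',[.5278,-.0853,.030+h],m))
"
```

```text
clock: 19.35
eef_pos: [0.5273, -0.03, 0.2581]
tool_rot: [-3.14, 0.005, -1.569]
ft_force: [0.5, -0.4, -0.7]
width: 1.0
clock: 19.98
eef_pos: [0.5272, 0.1716, 0.2885]
tool_rot: [-3.141, 0.004, -1.571]
ft_force: [-0.2, -0.6, -0.7]
width: 0.999
0 [208.43078228 252.87774018]
0.03 [207.75750587 246.99180366]
0.045 [207.41305105 243.98050072]
0.075 [206.70789366 237.81585332]
0.085 [206.46788755 235.71766491]
```

View pics/home2.png

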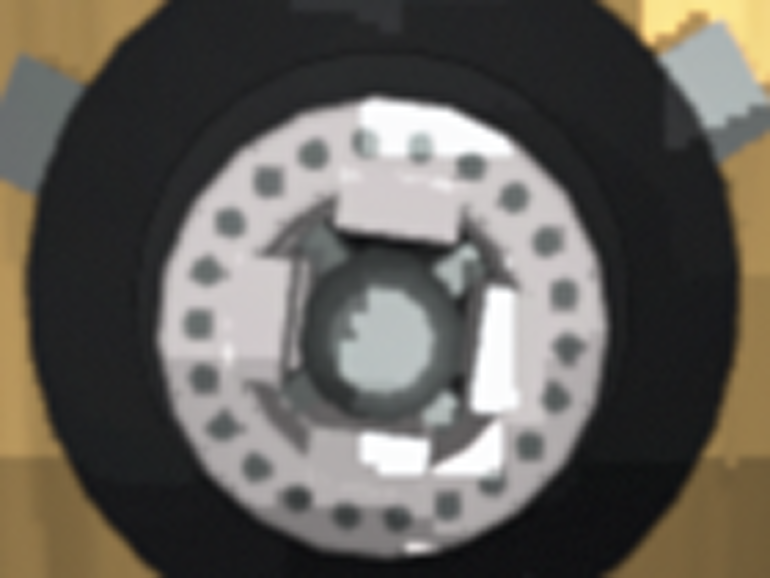

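View pics/home2s.png

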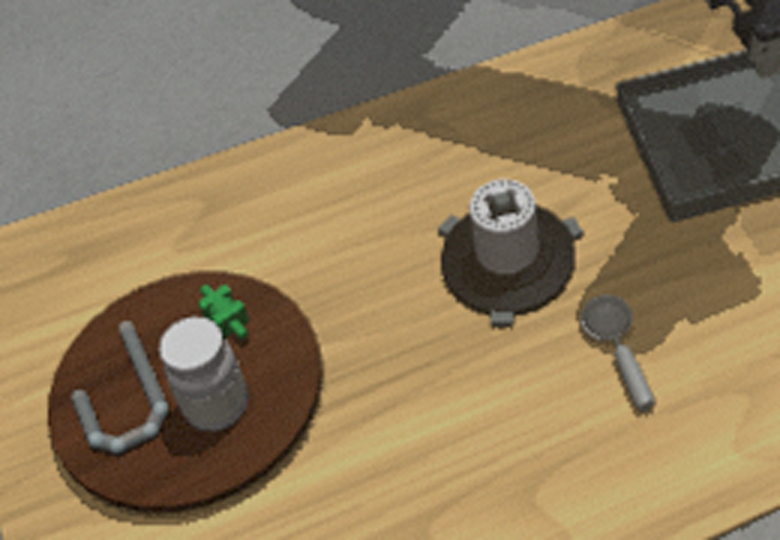

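The wrist picture shows the short collar seated around the riser with the fins in its notches. In the scene picture its top centre is at pixel (207.7,237.7), against a predicted (206.7,237.8). The bystanders haven't moved. Handing in.

```bash
python3 -c "
from station import env
print(env.hand_in(), env.get_state()['clock'])"
```

```text
the job is handed in; nothing more can be done
the job is handed in; nothing more can be done
```

Both white collars are threaded onto the finned riser, the tall one on the seat and the short one on top of it. I handed the job in at about 20 s on the robot's clock.

- **Tall collar:** I turned it +13.5° to line its notches up with the fins. It slid past the fin tops with no contact force and met the seat at tool (TCP) height 0.1212 m, where 0.121 m was predicted. After release, the wrist picture showed the fins in all four notches.
- **Short collar:** I turned it -37.7°. It slid down just as freely and met the tall collar's top at tool height 0.1481 m (about 0.148 m predicted). The last pictures show the fins in its notches, and its top within about 1 pixel of the predicted home position.
- **Forces and surroundings:** The highest wrist force in the readings was about 10 N. The bottle, valve, pipe and spoon looked undisturbed, and the arm was clear of everything at the end.

Two small disagreements: the collars' outside diameter measured about 1 mm small in the pictures, and the scene and top cameras differed by about 5 mm in the first position estimate. I took the final positions from the wrist camera. No checks failed.

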